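# Line up a pastry tin on the floating platen of a date-labeller and start it

## Robot

A 6-joint arm with a two-finger parallel gripper is mounted at the origin on the work surface. World frame = base frame: x ahead of the robot, y to its left, z up, the work surface at z = 0. Lengths are in mm, angles in rad, forces in N, time in s.
With the tool pointing down it reaches from about 275 to 1000 mm from the base axis. Payload 8.4 kg.
Tool frame: the origin (TCP) lies between the finger pads; the fingertips stand 14 mm ahead of it and the grasp point (between the pads) lies 5 mm behind it (arm.tips_ahead is the distance from the TCP to the fingertips, in mm); y points along the fingers, z is the direction in which the jaws open and shut, and the axes are right-handed (so a half turn about y gives the same grasp; the last joint's range is limited). The gripper opens to 85 mm and grips with 20 to 120 N. Pads are 22 mm wide; open, the fingers measure 114 mm over their backs; the gripper's body (76 mm by 85 mm) begins 54 mm behind the grasp point. The pads swing forward as they close: fully open they stand 13 mm farther back than shut.
Start: joints at [1.301, 0.353, 1.633, -0, 1.155, -0.002], TCP at [165.38, 602.725, 245.281] pointing down, gripper open.
Joint ranges: [-2.63, 2.63], [-0.92, 2.1], [0.06, 2.66], [-1.3, 4.44], [0, 2.69], [-3.02, 3.02]. Speed limits (rad/s): [2.22, 2.22, 2.79, 3.14, 3.14, 3.14].

## Interface

Orientations are given as [roll, pitch, yaw] about the fixed x, y, z axes, in that order (R = Rz(yaw) Ry(pitch) Rx(roll)).
In Python, from plant import arm gives the robot as it stands. The module is installed in compiled form; this text tells all that it offers. Calls block until the motion is done:
- arm.move_pose(position, orientation): joint-space move of the TCP to a pose.
- arm.movel(position, speed=150, frame=None): straight line of the TCP; frame=None keeps the orientation; speed is the mean speed in mm/s.
- arm.move_j(angles): joint-space move.
- arm.gripper_to(opening): opening from 0.0 (shut) to 1.0 (fully open); the grip force is fixed at half the most; returns when the fingers have stopped.
- arm.sleep(seconds).
- arm.ik(position, orientation): joint angles nearest the present ones, or None.
- arm.snapshot(name): name is "side" or "top"; returns a dict with "color" (400x640x3 uint8, red, green, blue), "z_map" (400x640 float32, mm along the optical axis (not along the pixel's ray), 0 where there is no reading), "K" (3x3 intrinsics, pixels), "extrinsics" (4x4, takes a point from world to camera coordinates). Camera axes: x right, y up, looking along -z (the intrinsics and any distortion apply to the point x, -y, -z); pixel columns grow to the right and rows downward; lengths in mm; the calibration is good to about 2 mm. A picture is of the moment at which its call begins.
A pose or a line that the arm cannot do raises arm.MotionError and nothing moves.
- arm.sign_off(): hands the job in, once; it reports no verdict.
Readings, each from a call of its own:
- arm.current_time(): time.
- arm.current_q(): joint angles.
- arm.current_qd(): joint speeds.
- arm.current_joint_torque(): joint torques, N m.
- arm.current_eef_pos(): TCP position.
- arm.current_ee_rot(): TCP orientation.
- arm.current_force(): force on the tool from outside, world axes, zero at the start.
- arm.current_moment(): the same for the moment, N m.
- arm.current_finger_gap(): opening from 0.0 (shut) to 1.0 (fully open).
Only numpy, scipy, OpenCV 4.12 (cv2) and the standard library are available. Lean on these libraries where they do the work, as an engineer would, in place of code of your own. Each camera call takes 0.05 s, during which the arm holds its last target. There are 200 camera calls.

## Task

The lidded tin lies askew on the labeller's floating platen: without lifting it, tap it lightly to and fro from its long sides until it sits straight, with its middle over the engraved line once the platen has sprung back. Then let go of it and press the start key fully down and release it; do not press it before the tin is lined up, and leave the jar and the spare roll beside the machine alone.

Things in the scene. Friction and masses are not known exactly. Their poses are not given: they have to be found in the camera images.
- centre_line (a point): Middle of the thin dark line engraved on the labeller's steel platen, at its top surface, 38 mm above the table. y runs along the line, x across it, z up. The line is 260 mm long and shows about 30 mm past each end of a lined-up tin. The label needs the tin within 3 mm of the line and straight to 2 degrees; along the line, within 30 mm of the middle is fine.
- platen: The bright platen, 200 mm (x) by 260 mm (y), origin 10 mm below centre_line, same axes. It floats on soft mounts: pushed along x it gives 2.5 mm per newton (400 N/m), up to 18 mm, carrying the tin, and springs back when let go, so a push must go past by the spring-back. The tin slides on it once the push beats friction (unknown, some 2 to 6 N). It does not give along y.
- tin_mid (a point): Centre of the closed plain metal tin (25 mm above its foot), loose on the platen: 100 mm (x) by 200 mm (y, its long way) by 50 mm tall, flat lid with a low rib along its middle, 0.5 to 0.95 kg, too wide to grip. At the start it is 9 to 19 degrees askew and up to 10 mm off the line. Thin-walled: keep the touch below 12 N; slow pushes take 2 to 6 N.
- start_key_top (a point): Centre of the top face of the round start key (32 mm across) in a dark collar, on the low white console (65 mm high) beyond the +y end of the platen, 205 mm along +y and 55 mm toward -x from the line's middle. Pressed straight down: 6 mm travel, 5 N fully down, springs back up.
- start_key (a joint): Travel of the start key in m: 0 up, 0.006 fully down.
- spare_roll: Spare paper label roll, 64 mm across, 30 mm tall, standing on end on the table beyond the far (+x) side of the machine; origin at the centre of its underside. To be left alone.
- jar: Closed glass jar, 56 mm across, 75 mm tall, standing on the table beyond the -y end of the machine; origin at the centre of its underside. To be left alone.
Mind the look-alikes: they are no part of the job. Leave any red look-alike of the part that bears tin_mid alone.

How it is judged (in metres and radians):
On the way, in this order (a step that is already met when the one before it is completed fails the run):
1. the tin lies straight and centred on the line, let go of (x of tin_mid in the frame of centre_line between -0.003 and 0.003 m and angle between the y axis of tin_mid and the y axis of centre_line, either way round below 0.04 rad and y of tin_mid in the frame of centre_line between -0.03 and 0.03 m and z of tin_mid in the frame of centre_line between 0.022 and 0.028 m and angle between tin_mid's own z axis and vertical below 0.03 rad and contact force between the fingers and tin below 0.2 N and linear speed of tin below 0.01 m/s), for 0.3 s.
2. the start key is pressed fully down (value of joint start_key above 0.0048 m), for 0.02 s.
At the end, for the whole second after the job is handed in: The tin rests flat on the platen, its middle within 3 mm of the engraved line across it and within 30 mm of the line's middle along it, its long way within 0.04 rad of the line, at rest and untouched; the start key has been pressed at least 4.8 mm down after that and is up again (all of step 1 and value of joint start_key below 0.001 m).
It fails at once if the tin is struck or pushed with more than 12 N (contact force between the arm and tin above 12 N).
It fails at once if the tin is struck or pushed by the fingers with more than 12 N (contact force between the fingers and tin above 12 N).
It fails at once if the tin is lifted or tipped up from the platen (z of tin_mid in the frame of centre_line above 0.035 m or angle between tin_mid's own z axis and vertical above 0.1 rad).
It fails at once if the start key is pressed while the tin is not lined up (value of joint start_key above 0.003 m and not (x of tin_mid in the frame of centre_line between -0.003 and 0.003 m and angle between the y axis of tin_mid and the y axis of centre_line, either way round below 0.04 rad and y of tin_mid in the frame of centre_line between -0.03 and 0.03 m and z of tin_mid in the frame of centre_line between 0.022 and 0.028 m and angle between tin_mid's own z axis and vertical below 0.03 rad)).
It fails at once if the jar or the spare roll is disturbed (distance of any of jar, spare_roll from where it was at the start of the episode above 0.015 m).
It also fails if it takes over 72 s, if anything falls off the work surface, if the arm or the gripper's body presses on something with over 40 N, if the wrist force passes 120 N, or if a joint passes its speed limit or range.

## Working session

There is one attempt and no reset: what is moved stays moved. The work goes in short steps, each a Python script; the robot and the scene stay as the last script left them, time stands still between calls to the robot, and variables do not carry over. Pictures are saved under pics/ and viewed, about 8 in all and at most 12, crops included, and the job is handed in when it is done.

```bash
mkdir -p pics
cat > h.py <<'E'
import numpy as np, cv2
from plant import arm
def snap(n):
    s=arm.snapshot(n); s['color']=np.array(s['color']); return s
def save(img,name): cv2.imwrite('pics/'+name,cv2.cvtColor(img,cv2.COLOR_RGB2BGR))
def cloud(s):
    K=s['K'];z=s['z_map'];v,u=np.mgrid[:400,:640]
    pc=np.stack([(u-K[0,2])/K[0,0]*z,-(v-K[1,2])/K[1,1]*z,-z],-1)
    E=s['extrinsics'];return (pc-E[:3,3])@E[:3,:3]
def onplane(s,uv,zh):
    uv=np.atleast_2d(uv).astype(float);K=s['K'];E=s['extrinsics']
    d=np.stack([(uv[:,0]-K[0,2])/K[0,0],-(uv[:,1]-K[1,2])/K[1,1],-np.ones(len(uv))],-1)@E[:3,:3]
    c=-E[:3,:3].T@E[:3,3]
    return c+d*((zh-c[2])/d[:,2])[:,None]
E
python3 - <<'E'
from h import *
for n in('top','side'):
    s=snap(n);save(s['color'],n+'0.png');print(s['K'],s['extrinsics'],{k:v for k,v in s.items() if k not in('color','z_map','K','extrinsics')})
print(arm.current_ee_rot(),arm.tips_ahead,arm.current_time(),arm.current_force())
E
```

```text
[[425.99241136   0.         313.1412767 ]
 [  0.         425.99241136 193.22686405]
 [  0.           0.           1.        ]] [[-1.84824189e-02 -9.99813575e-01 -5.58710208e-03  1.16368452e+01]
 [ 9.94449196e-01 -1.89615998e-02  1.03495191e-01 -4.70697582e+02]
 [-1.03581838e-01 -3.64324769e-03  9.94614262e-01 -1.02456715e+03]
 [ 0.00000000e+00  0.00000000e+00  0.00000000e+00  1.00000000e+00]] {}
[[361.74346276   0.         319.23983246]
 [  0.         361.74346276 197.92533156]
 [  0.           0.           1.        ]] [[ 9.98270871e-01 -5.82968120e-02 -7.53322808e-03 -4.94946132e+02]
 [ 4.78441754e-02  7.31370956e-01  6.80299537e-01 -9.71629488e+01]
 [-3.41497100e-02 -6.79483633e-01  7.32895484e-01 -9.53775605e+02]
 [ 0.00000000e+00  0.00000000e+00  0.00000000e+00  1.00000000e+00]] {}
[-1.57206521e+00  4.09310714e-05 -2.67855944e-01] 14.0 0.1 [-0.25549582  0.21460175 -0.08316297]
```

View pics/top0.png

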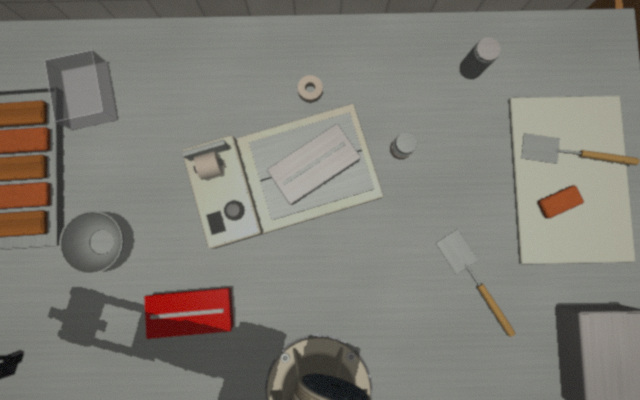

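View pics/side0.png

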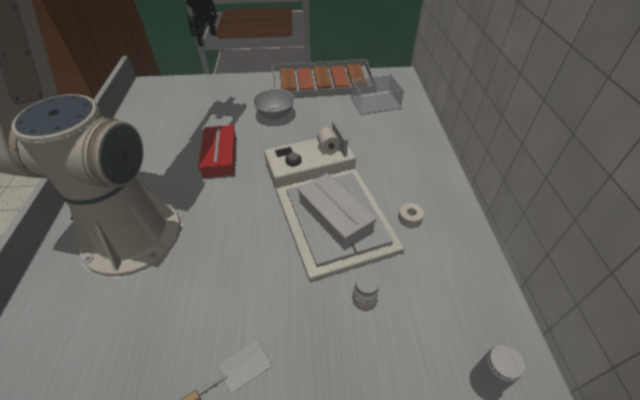

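Candidates for the tin: the plain grey box on the platen at top (315,163), or the red box with a rib at (188,313), which is the red look-alike to leave alone. I choose the grey one. Candidates for the key: the round button at (234,210), or the dark square at (216,222). I choose the round one. Jar at (403,145), roll at (310,88).

Run:
```python
from h import *
s=snap('top');c=s['color'];np.save('c0.npy',c)
save(cv2.resize(c[95:255,180:390],None,fx=3.8,fy=3.7,interpolation=cv2.INTER_CUBIC),'crop0.png')
P=cloud(s);
m=np.zeros((400,640),bool);m[95:240,240:385]=1
z=P[...,2]
for lo,hi in((80,95),(30,44),(60,75)):
    k=(z>lo)&(z<hi);k[:95]=0;k[255:]=0;k[:,:180]=0;k[:,385:]=0
    n,l,st,ce=cv2.connectedComponentsWithStats(k.astype(np.uint8));
    for i in range(1,n):
        if st[i,4]>150:
            q=P[l==i];r=cv2.minAreaRect(q[:,:2].astype(np.float32));print(lo,st[i],q.mean(0),np.median(q[:,2]),q[:,2].std(),r)
for n,p in dict(key=(234,210),roll=(310,88),jar=(403,145),can=(487,50)).items(): print(n,P[p[1],p[0]])
print(c[205:215,228:242].mean(2).astype(int))
```

```text
80 [ 267  124   94   81 3617] [5.33311233e+02 1.10148145e-01 8.70878157e+01] 87.04314697731876 1.9083262959864957 ((534.504638671875, -0.3059234619140625), (100.76714324951172, 200.48350524902344), 32.47579574584961)
30 [ 250  113  124  107 4865] [534.00699246  11.90811351  37.05956408] 37.06889767869166 1.913273410746827 ((538.7317504882812, 6.4554595947265625), (200.49842834472656, 260.5810241699219), 15.86750602722168)
60 [ 182  135   79  114 4151] [458.02536908 215.50751891  64.10669256] 63.976748974807855 2.1128450372339964 ((476.9590759277344, 222.4812774658203), (248.7044219970703, 129.7095489501953), 15.886460304260254)
key [428.98051007 186.16344499  85.65367899]
roll [ 7.47360016e+02  5.95811757e+00 -5.41662371e-01]
jar [ 576.62855787 -212.58737293   73.60081613]
can [ 786.08081421 -405.61673037  120.22644967]
[[ 84  97 103 106 103 104 104 105  99  89  75  66  65  67]
 [ 97 103 108 107 107 111 107 111 108 100  89  73  65  63]
 [104 108 109 110 109 110 111 111 112 112  99  76  60  62]
 [107 109 108 109 114 110 115 112 113 114 102  84  68  62]
 [104 109 111 113 112 112 114 115 117 113 108  87  69  63]
 [105 109 109 115 112 114 114 115 114 116 108  86  69  66]
 [107 110 110 112 113 115 113 112 115 113 104  83  69  69]
 [107 110 109 113 112 113 116 115 116 112  94  75  64  62]
 [ 99 104 110 111 112 117 117 115 112 102  87  67  65  67]
 [ 87 101 106 110 113 112 112 113 106  91  72  63  65  66]]
```

View pics/crop0.png

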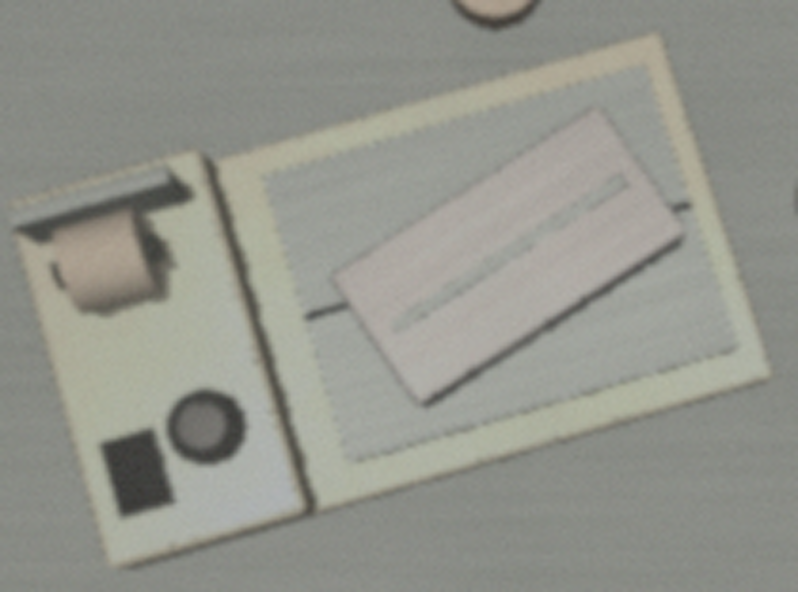

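The crop confirms it: plain grey ribbed tin on the platen, line ends showing at crop (325,312) and (685,207), round key at crop (205,425). The sizes fit (tin 100.8x200.5, platen 200.5x260.6). Next I build a sub-pixel estimator and check the rim and key heights.

```bash
cat >> h.py <<'E'
def lid(s,dbg=False):
    "tin lid centre xy and angle of long axis (world), colour+depth mask on plane z=88"
    P=cloud(s);g=s['color'].astype(float).mean(2)
    m=(P[...,2]>78)&(P[...,2]<97);m[:95]=0;m[250:]=0;m[:,:244]=0;m[:,385:]=0
    med=np.median(g[m]);m&=g>med*0.72
    m=cv2.morphologyEx(m.astype(np.uint8),cv2.MORPH_CLOSE,np.ones((5,5)))
    n,l,st,_=cv2.connectedComponentsWithStats(m);m=l==1+np.argmax(st[1:,4])
    v,u=np.nonzero(m);q=onplane(s,np.c_[u,v],88)[:,:2]
    c=q.mean(0);w,V=np.linalg.eigh(np.cov((q-c).T));a=np.arctan2(V[1,1],V[0,1])%np.pi
    r=cv2.minAreaRect(q.astype(np.float32))
    return c,a,np.sqrt(12*w),r
def line(s,c0,a0):
    "engraved line: dark centroid per cross-section, plane z=38, in shown parts"
    g=s['color'].astype(np.float32).mean(2);E=s['extrinsics'];K=s['K']
    y=np.array([np.cos(a0),np.sin(a0)]);x=np.array([y[1],-y[0]]);out=[]
    for t in np.r_[-126:-107:1.5,107:127:1.5]:
        o=np.arange(-9,9.1,.5);p=np.c_[c0+t*y+o[:,None]*x,np.full(len(o),38.)]
        pc=p@E[:3,:3].T+E[:3,3];u=K[0,0]*pc[:,0]/-pc[:,2]+K[0,2];v=-K[1,1]*pc[:,1]/-pc[:,2]+K[1,2]
        b=cv2.remap(g,u.astype(np.float32)[None],v.astype(np.float32)[None],cv2.INTER_LINEAR)[0]
        w=np.clip(np.median(b)-8-b,0,None)
        if w.max()>8 : out.append((t,(w*o).sum()/w.sum(),w.max()))
    return np.array(out)
E
python3 - <<'E'
from h import *
a0=np.deg2rad(105.87);c0=np.array([538.7,6.5])
y=np.array([np.cos(a0),np.sin(a0)]);x=np.array([y[1],-y[0]])
for k in range(3):
    s=snap('top');c,a,sz,r=lid(s);L=line(s,c0,a0)
    print('lid',c,np.degrees(a),sz,r)
    for sg in(-1,1):
        q=L[L[:,0]*sg>0];print(sg,len(q),np.median(q[:,1]),q[:,1].std())
    print(np.polyfit(L[:,0],L[:,1],1))
print(L.round(1).tolist())
P=cloud(s).reshape(-1,3);d=P[:,:2]-c0;l=np.c_[d@x,d@y]
def h(n,x0,x1,y0,y1):
    k=(l[:,0]>x0)&(l[:,0]<x1)&(l[:,1]>y0)&(l[:,1]<y1);print(n,k.sum(),np.percentile(P[k,2],[5,50,95]).round(1))
h('rim-x',-122,-106,-100,100);h('rim+x',106,122,-100,100);h('key',-62,-48,198,212);h('console',-20,0,180,230);h('plat',-95,-80,-100,-20)
h('disp',20,125,150,270)
k=(P[:,2]>80)&(l[:,1]>140)&(l[:,1]<290)&(abs(l[:,0])<140);print('tall',l[k].min(0),l[k].max(0),P[k,2].max())
k=(P[:,2]>42)&(P[:,2]<60)&(l[:,1]<-100)&(l[:,1]>-150);print('rim',l[k].min(0),l[k].max(0))
E
```

```text
lid [534.00829388   0.59995378] 122.49460438623974 [ 97.92176714 199.46867891] ((533.8092041015625, -0.1082305908203125), (99.49919891357422, 199.17337036132812), 32.61556625366211)
-1 7 0.6281520931086397 0.12299471767179646
1 14 0.7577675231723608 0.11292293103119781
[3.26299300e-04 7.05799572e-01]
lid [534.09991886   0.71996633] 122.5437813667705 [ 97.73452575 199.52315132] ((533.8092041015625, -0.1082305908203125), (99.49919891357422, 199.17337036132812), 32.61556625366211)
-1 7 0.6305054496936853 0.1305015068165447
1 14 0.6944437657076753 0.12659282591852405
[3.57053577e-04 6.70053718e-01]
lid [534.11241651   0.63605212] 122.50511094859922 [ 97.79338636 199.47056595] ((533.8092041015625, -0.1082305908203125), (99.49919891357422, 199.17337036132812), 32.61556625366211)
-1 7 0.6440095879691304 0.09606613259277857
1 14 0.7875016244616629 0.1125984176374192
[5.10633323e-04 6.88783937e-01]
[[-126.0, 0.5, 36.6], [-124.5, 0.5, 38.8], [-123.0, 0.6, 36.4], [-121.5, 0.7, 33.2], [-120.0, 0.6, 32.8], [-118.5, 0.7, 26.0], [-117.0, 0.8, 14.5], [107.0, 0.8, 30.5], [108.5, 0.8, 32.8], [110.0, 0.7, 37.8], [111.5, 0.6, 41.0], [113.0, 0.6, 41.2], [114.5, 0.8, 40.3], [116.0, 0.9, 36.8], [117.5, 0.9, 39.2], [119.0, 0.8, 44.2], [120.5, 0.6, 46.8], [122.0, 0.7, 43.8], [123.5, 0.8, 41.8], [125.0, 0.8, 42.1], [126.5, 0.6, 40.2]]
rim-x 525 [17.9 20.8 24.2]
rim+x 486 [17.9 20.9 23.8]
key 36 [83.4 86.4 89.4]
console 178 [60.8 63.8 67. ]
plat 199 [33.9 37.  39.6]
disp 2249 [ 21.8  66.3 124. ]
tall [-70.57883708 174.77849712] [101.31016572 274.76210423] 128.9021117408226
rim [ -96.54523813 -120.43563113] [  84.15355528 -100.27428231]
```

Checks agree: rim only about 21 mm high, key top about 87 mm, line centre (539.4, 6.7) at 105.85°. The tin is at x=-6.8, y=-4.4, +16.7°. First tap from the -x side near its +y end, with the spring-back estimated from measured force.

```bash
cat >> h.py <<'E'
A=np.deg2rad(105.85);Y=np.array([np.cos(A),np.sin(A)]);X=np.array([Y[1],-Y[0]]);C=np.array([538.7,6.5])+.69*X
ROT=[-np.pi/2,0,A-np.pi/2]
def W(x,y,z): return [*(C+x*X+y*Y),z]
def loc(): p=np.array(arm.current_eef_pos());d=p[:2]-C;return d@X,d@Y,p[2]
def force(n=4):
    f=[]
    for _ in range(n): f.append(arm.current_force()); arm.sleep(.01)
    return np.mean(f,0)
def tin(n=3):
    r=[]
    for _ in range(n):
        c,a,sz,_r=lid(snap('top'));r.append([(c-C)@X,(c-C)@Y,np.degrees(a-A),*sz])
    return np.mean(r,0).round(2)
def push(side,yc,x0,xnear,target,z=64,step=1.,back=35,fmax=8.):
    """side=+1: push toward +x. Start at TCP line-x x0, go to xnear, then step until face-2.5F reaches target"""
    arm.movel(W(x0,yc,z),120,ROT);arm.sleep(.15);f0=force(8);arm.movel(W(xnear,yc,z),25,ROT)
    x=xnear;log=[]
    while True:
        x+=side*step;arm.movel(W(x,yc,z),12)
        F=-side*(force(3)-f0)[:2]@X;face=loc()[0]+side*11
        log.append((round(face,1),round(F,2)))
        if F>fmax or side*(face-side*2.5*max(F,0)-target)>=0 or side*x>25-50*1: break
    arm.movel(W(x-side*back,yc,z),40)
    print('t',arm.current_time(),log)
E
python3 - <<'E'
from h import *
arm.move_pose(W(-110,20,170),ROT);print(loc(),arm.current_ee_rot(),arm.current_time())
push(1,20,-110,-97,-51)
arm.movel(W(-115,20,150),200)
print(loc(),arm.current_time())
s=snap('top');save(cv2.resize(s['color'][95:255,180:390],None,fx=3,fy=3),'p1.png');print(tin())
E
```

```text
(np.float64(-109.59413135036445), np.float64(20.310081835309944), np.float64(170.10221359899464)) [-1.57079544e+00 -3.68394426e-04  2.77022605e-01] 2.6667
t 18.8083 [(np.float64(-85.0), np.float64(0.26)), (np.float64(-83.9), np.float64(0.05)), (np.float64(-83.0), np.float64(0.47)), (np.float64(-82.0), np.float64(0.26)), (np.float64(-80.9), np.float64(-0.35)), (np.float64(-79.9), np.float64(-0.11)), (np.float64(-79.0), np.float64(0.18)), (np.float64(-78.0), np.float64(0.39)), (np.float64(-77.0), np.float64(0.53)), (np.float64(-76.1), np.float64(1.18)), (np.float64(-75.1), np.float64(1.75)), (np.float64(-74.1), np.float64(2.29)), (np.float64(-73.1), np.float64(2.37)), (np.float64(-72.1), np.float64(2.47)), (np.float64(-71.1), np.float64(3.27)), (np.float64(-70.1), np.float64(3.66)), (np.float64(-69.1), np.float64(4.02)), (np.float64(-68.1), np.float64(4.51)), (np.float64(-67.2), np.float64(4.81)), (np.float64(-66.1), np.float64(4.7)), (np.float64(-65.1), np.float64(4.9)), (np.float64(-64.1), np.float64(4.95)), (np.float64(-63.1), np.float64(4.77)), (np.float64(-62.1), np.float64(5.06))
[... 375 characters left out ...]
oat64(4.73)), (np.float64(-51.1), np.float64(4.94)), (np.float64(-50.1), np.float64(5.31)), (np.float64(-49.2), np.float64(5.11)), (np.float64(-48.2), np.float64(4.85)), (np.float64(-47.1), np.float64(4.3)), (np.float64(-46.1), np.float64(4.92)), (np.float64(-45.1), np.float64(4.43)), (np.float64(-44.1), np.float64(4.23)), (np.float64(-43.1), np.float64(4.83)), (np.float64(-42.1), np.float64(5.3)), (np.float64(-41.1), np.float64(4.78)), (np.float64(-40.1), np.float64(4.65)), (np.float64(-39.1), np.float64(4.82)), (np.float64(-38.1), np.float64(4.68))]
(np.float64(-114.70092285237463), np.float64(19.954581376786663), np.float64(149.80124421294778)) 19.4167
[ 24.63 -32.38  -6.17  77.35 185.15]
```

View pics/p1.png

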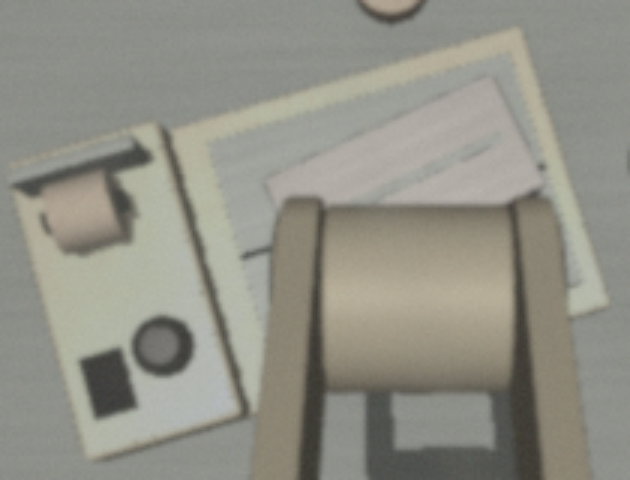

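The arm hides part of the tin (lid visible only above crop y≈200), so that reading is unusable. I park by turning the base and measure again.

```bash
cat >> h.py <<'E'
def park(d):
    q=list(arm.current_q());q[0]+=d;arm.move_j(q)
E
python3 - <<'E'
from h import *
t=arm.current_time();park(.75);print(arm.current_time()-t)
s=snap('top');save(cv2.resize(s['color'][95:255,180:390],None,fx=3,fy=3),'p2.png');print(tin(2),arm.current_time())
E
```

```text
1.1832999999999991
[ 10.53 -12.04   8.28  97.93 199.32] 20.95
```

View pics/p2.png

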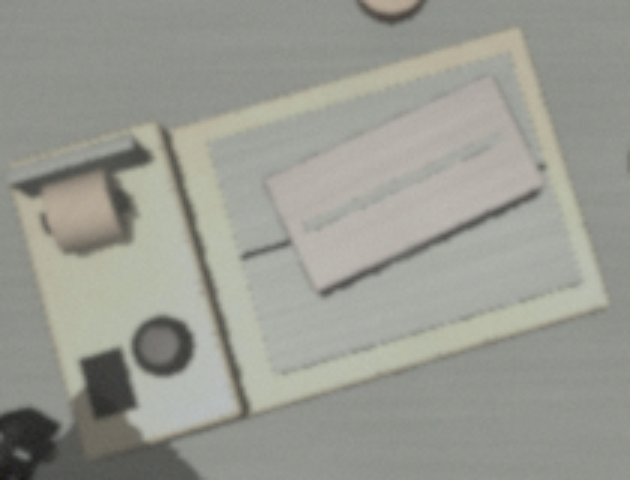

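Tin now at x=+10.5, y=-12, +8.3° (crop centre about (400,185)), nothing hiding it. Next I tap from the +x side near its -y end. If the tin comes flush with both fingers it squares up.

```bash
cat >> h.py <<'E'
def push2(side,yc,x0,target,z=64,back=30,bound=25,fine=4,coarse=2.):
    arm.movel(W(x0,yc,z),150,ROT);arm.sleep(.1);f0=force(6)
    x=x0;log=[];Fs=[]
    while True:
        e=np.inf if not log else log[-1][2]
        st=coarse if e>fine else 1.
        x+=side*st;arm.movel(W(x,yc,z),14)
        Fs.append(max(0,-side*(force(2)-f0)[:2]@X));F=np.mean(Fs[-3:]);face=loc()[0]+side*11
        rem=side*(target-(face-side*2.5*F));log.append((round(float(face),1),round(float(Fs[-1]),1),round(float(rem),1)))
        if Fs[-1]>8.5 or rem<=.4 or abs(x)<bound: break
    arm.movel(W(x-side*back,yc,z),40)
    print('t',arm.current_time(),*log)
E
python3 - <<'E'
from h import *
arm.move_pose(W(105,-32,140),ROT);print(arm.current_time())
push2(-1,-32,90,50)
arm.movel(W(loc()[0],-32,140),200);
t=arm.current_time();park(-.75)
s=snap('top');save(cv2.resize(s['color'][95:255,180:390],None,fx=3,fy=3),'p3.png');print(tin(2),arm.current_time())
E
```

```text
22.5583
t 30.0917 (77.1, 0.0, 27.1) (74.9, 0.0, 24.9) (72.9, 0.0, 22.9) (71.0, 0.8, 21.7) (69.1, 1.7, 21.2) (67.1, 2.0, 20.8) (65.1, 2.5, 20.3) (63.1, 2.6, 19.1) (61.0, 3.6, 18.3) (59.0, 3.5, 17.0) (57.0, 3.4, 15.6) (55.0, 4.1, 14.1) (53.0, 3.8, 12.3) (51.0, 3.9, 10.8) (48.9, 4.1, 8.7) (46.9, 3.9, 6.8) (44.9, 3.0, 4.1) (42.9, 4.0, 2.0) (41.9, 2.9, 0.2)
[ -3.51  -6.03   1.29  98.12 199.08] 32.4583
```

View pics/p3.png

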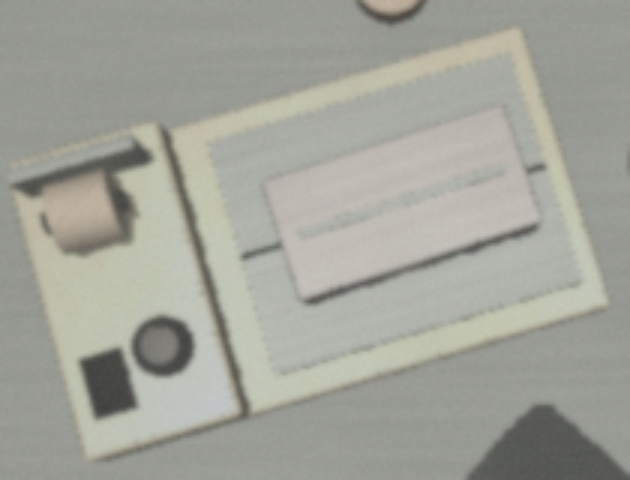

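Now x=-3.5, y=-6, +1.3°. Before the last tap, I check the lid's edges by averaged profiles so that the centre isn't biased by the mask.

```bash
cat > prof.py <<'E'
from h import *
def prof(x0,y0,deg,show=True):
    ss=[snap('top') for _ in range(4)];s=ss[0]
    g=np.mean([q['color'].astype(np.float32) for q in ss],0);z=np.median([cloud(q)[...,2] for q in ss],0).astype(np.float32)
    th=np.radians(deg);c=C+x0*X+y0*Y;y=np.array([np.cos(A+th),np.sin(A+th)]);x=np.array([y[1],-y[0]])
    E=s['extrinsics'];K=s['K'];o=np.arange(-60,60.1,1.);R=[]
    for t in np.arange(-85,86,1.7):
        p=np.c_[c+t*y+o[:,None]*x,np.full(len(o),88.)]
        pc=p@E[:3,:3].T+E[:3,3];u=K[0,0]*pc[:,0]/-pc[:,2]+K[0,2];v=-K[1,1]*pc[:,1]/-pc[:,2]+K[1,2]
        f=lambda im:cv2.remap(im,u.astype(np.float32)[None],v.astype(np.float32)[None],cv2.INTER_LINEAR)[0]
        R.append(np.c_[f(g),f(z)])
    R=np.mean(R,0);b=R[:,:3].mean(1);rb=R[:,0]-R[:,2]
    if show:
        for i in list(range(2,20))+list(range(101,119)): print(o[i],b[i].round(1),rb[i].round(1),R[i,3].round(1),end=' | ')
    for nm,q in(('bright',b),('R-B',rb),('depth',R[:,3])):
        d=np.abs(np.gradient(q));e=[]
        for k in(o<-40,o>40):
            w=np.where(k,d,0);j=w.argmax();sl=slice(max(j-3,0),j+4);e.append((w[sl]*o[sl]).sum()/w[sl].sum())
        print('\n',nm,np.round(e,2),'mid',round(sum(e)/2,2))
E
python3 -c "
from prof import *
prof(-3.51,-6.03,1.29)"
```

```text
-58.0 172.3 4.1 36.9 | -57.0 167.7 4.0 36.9 | -56.0 159.6 3.8 37.0 | -55.0 147.1 3.5 37.4 | -54.0 131.9 3.3 39.4 | -53.0 116.8 3.4 44.8 | -52.0 105.8 3.8 55.1 | -51.0 103.2 4.7 68.8 | -50.0 110.6 5.9 80.0 | -49.0 125.4 7.1 85.2 | -48.0 142.9 8.1 86.4 | -47.0 159.1 8.8 86.8 | -46.0 171.7 9.3 86.9 | -45.0 180.1 9.6 86.8 | -44.0 185.1 9.8 86.8 | -43.0 187.7 10.0 86.8 | -42.0 188.7 10.3 86.9 | -41.0 188.9 10.6 87.0 | 41.0 182.7 12.0 87.1 | 42.0 182.5 12.0 87.1 | 43.0 182.4 12.0 87.1 | 44.0 182.1 11.9 87.0 | 45.0 181.2 11.7 86.9 | 46.0 179.3 11.3 86.9 | 47.0 176.1 10.7 86.5 | 48.0 171.5 9.8 81.5 | 49.0 166.8 8.7 67.1 | 50.0 163.8 7.3 49.0 | 51.0 163.1 6.1 38.9 | 52.0 163.9 5.2 37.1 | 53.0 165.4 4.7 37.1 | 54.0 166.8 4.4 37.1 | 55.0 167.6 4.2 37.1 | 56.0 168.1 4.2 37.1 | 57.0 168.5 4.2 37.2 | 58.0 168.9 4.2 37.2 | 
 bright [-47.87  47.69] mid -0.09

 R-B [-49.74  49.73] mid -0.0

 depth [-51.45  49.26] mid -1.09
```

R-B edges are at -49.74 and +49.73, so the vision centre is sound. The finger-face estimate runs about 1.3 mm off the vision one, so I correct the target for it. Last tap from -x, both fingers about the tin's middle.

Run:
```python
from prof import *
arm.move_pose(W(-80,0,140),ROT)
push2(1,0,-72,-48.7,fine=5)
arm.movel(W(loc()[0],0,140),200);park(.75)
t=tin(2);print(t,arm.current_time());prof(*t[:3],show=False)
```

```text
t 40.5917 (-58.7, 0.3, 10.7) (-56.9, 0.0, 8.5) (-54.9, 0.0, 6.4) (-52.9, 0.0, 4.2) (-52.0, 0.7, 3.9) (-51.1, 1.1, 3.8) (-50.0, 1.4, 3.9) (-49.1, 1.4, 3.6) (-48.1, 1.8, 3.2) (-47.1, 3.0, 3.6) (-46.1, 2.7, 3.7) (-45.1, 2.4, 3.2) (-44.1, 3.8, 2.8) (-43.1, 3.8, 2.7) (-42.0, 3.7, 2.8) (-41.0, 4.0, 1.8) (-39.9, 3.3, 0.3)
[ -0.39  -7.03   0.3   98.   199.21] 42.5

 bright [-47.97  47.64] mid -0.17

 R-B [-49.74  49.14] mid -0.3

 depth [-51.74  49.21] mid -1.27
```

The tin is centred within about 0.5 mm (worst case about 1 mm) and 0.3°, parked clear and untouched. Now the key.

Run:
```python
from h import *
s=snap('top');g=s['color'].mean(2);k=onplane(s,[(233.8,210)],87)[0];print('key px->line',(k[:2]-C)@X,(k[:2]-C)@Y)
arm.gripper_to(0.);print(arm.current_finger_gap())
arm.move_pose(W(-55,204,140),ROT);arm.sleep(.1);f0=force(6)
arm.movel(W(-55,204,104),60);z=104;log=[]
while True:
    z-=1;arm.movel(W(-55,204,z),20);F=(force(2)-f0)[2];log.append((z,round(float(loc()[2]),1),round(float(F),1)))
    if F>9 or z<88: break
arm.sleep(.1);print(log,force()-f0)
arm.movel(W(-55,204,140),60);park(.6);print(arm.current_time())
s=snap('top');save(cv2.resize(s['color'][95:255,180:390],None,fx=3,fy=3),'p4.png');print(tin(2))
```

```text
key px->line -57.19192762553852 203.019432571779
0.0019091212925638093
[(103, 103.2, 0.9), (102, 102.0, 0.8), (101, 101.1, 0.8), (100, 100.0, 2.3), (99, 99.0, 2.3), (98, 98.0, 2.5), (97, 97.0, 4.3), (96, 96.0, 4.1), (95, 95.0, 5.8), (94, 94.8, 18.1)] [-2.80003816 -1.68772902 18.02725124]
49.8333
[ -0.42  -7.02   0.31  98.07 199.23]
```

View pics/p4.png

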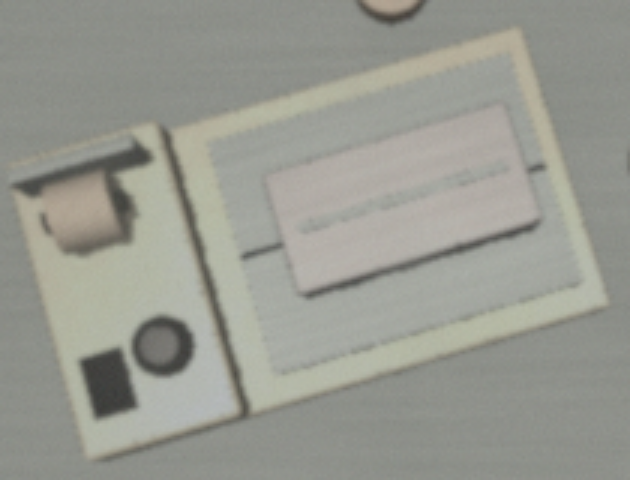

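Force rose like a spring to about 5.8 N over about 6 mm (tips at roughly 87 to 81 mm), then hit a hard stop. That is the key's full travel. In the picture the tin is still lined up on the line, crop (283,243) to (535,170), and the key at crop (160,345) looks as before. Handing in.

```bash
python3 -c "
from h import *
P=cloud(snap('top'));print(np.median(P[207:214,231:238,2]))
arm.sign_off();print(arm.current_time())"
```

```text
85.3352389717397
the job is handed in; nothing more can be done
the job is handed in; nothing more can be done
```

The tin is lined up on the engraved line, the start key has been pressed fully down and released, and the job is handed in. `sign_off` reports no verdict.

**Tin:** I straightened it with three slow taps from its long sides: -x, then +x, then -x. The highest push reading was about 5.4 N. I worked out each spring-back from the measured force.

**Key:** I pressed it once, after the tin was parked free and checked. It went down about 6 mm with a spring-like force of about 5.8 N, then met its hard stop at 18 N.

**Last checks**
- **Tin position:** -0.4 mm across the line, -7 mm along it, 0.3° off straight, and the same before and after the key press.
- **Key up again:** the depth camera put it at 85.3 mm, against 86.4 mm at the start. It reads about 1 mm low with about 2 mm of noise, so it shows the key is up but cannot confirm the 1 mm limit.
- **Jar and roll:** nothing was moved near either, but I did not measure them again at the end.
- **Time:** about 50 s of the 72 s allowed.

**Disagreements**
- **Depth edges:** these put the tin about 1 mm further toward -x than the colour edges. I put this down to its visible side face; even so it would be about 1.7 mm off, within 3 mm.
- **Finger contact:** the arm's own readings disagreed with the camera by 1 to 2 mm, about its calibration error, so I trusted the camera.
- **First tap:** the tin slid further and turned less than I had planned, and the next two taps corrected it.

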